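# Zero a tilt sensor and hold it flush on the tilt stage

## Robot

A 6-joint arm with a two-finger parallel gripper is mounted at the origin on a cart in front of the work surface, level with it; the furniture and walls round the work are solid. World frame = base frame: x ahead of the robot, y to its left, z up, the work surface at z = 0. Lengths are in mm, angles in rad, forces in N, time in s.
With the tool pointing down it reaches from about 300 to 875 mm from the base axis. Payload 6.4 kg.
Tool frame: the origin (TCP) lies at the very end of the fingers, on their centre line; the grasp point (between the pads) lies 19 mm behind it; z points along the fingers, y is the line along which they close (so a half turn about z gives the same grasp; the last joint's range is limited). The gripper opens to 85 mm and grips with 20 to 120 N. Pads are 22 mm wide; open, the fingers measure 114 mm over their backs; the gripper's body (76 mm by 85 mm) begins 54 mm behind the grasp point. The pads swing forward as they close: fully open they stand 13 mm farther back than shut.
Start: joints at [-1.393, 0.181, 1.607, -0, 1.354, -0.206], TCP at [215.324, -533.176, 231.288] pointing down, gripper open.
Joint ranges: [-2.99, 2.99], [-0.89, 2.07], [0.3, 2.58], [-1.14, 4.28], [0, 2.63], [-3.12, 3.12]. Speed limits (rad/s): [2.57, 2.57, 3.01, 3.14, 3.14, 3.14].

## Interface

Orientations are given as a rotation vector (axis times angle).
In Python, from bench import manip, viewer gives the robot as it stands.
- The arm moves only by the tool step_arm, never from a script. Its argument "motion" is one flat list of numbers, 7 for each row, row after row: the shift along the world's x, y, z each as a share of 15 cm, from -1 to 1, then the turn, a rotation vector about the world's x, y, z each as a share of 1.5 rad, from -1 to 1, then the opening, from -1 (shut) to 1 (fully open). A call has 1 to 12 rows; each row is the pose to reach, as a shift and turn from the pose commanded when the call began; what a row does not reach only later rows make up. A row lasts 1/8 s, in which the tool goes at most 62.5 mm and 10.7 degrees, less where a joint would pass 70% of its speed; a pose out of reach is approached as far as the arm can. A call with a number of a shift or a turn outside -1 to 1 is refused whole. A call with a gripper value outside its range is refused whole. The fingers move at their own pace and stop on an object; the grip force is fixed at half the most. Time passes only in rows, so rows that repeat a pose let the fingers close. It gives the time, the measured TCP pose, the force, the opening and the grip force at its end, in the units of the state.
- manip.get_state(): the state, without advancing time (a new reading comes with each control period).
- viewer.read_camera(name): name is "side" or "top"; returns the picture (384x512x3 uint8, blue, green, red); there is no depth.
- viewer.calibration(name): a dict with "fx", "fy", "cx", "cy" (pixels), "eye" and "orientation" of the camera in the world. Camera axes: x right, y down, z forward; pixel columns grow to the right and rows downward; lengths in mm; the calibration is good to about 2 mm. A picture is of the moment at which its call begins. calibration takes no time and is no camera call.
- manip.sign_off(): hands the job in; it is judged then, once.
The state is a dict: "t": time; "joints": joint angles; "joint_velocities": joint speeds; "joint_efforts": joint torques, N m; "ee_pos": TCP position; "orientation": TCP orientation; "force": force on the tool from outside, world axes, zero at the start; "wrist_torque": the same for the moment, N m; "finger_gap": finger opening in mm; "grip_force": force on a finger pad.
Only numpy, scipy, OpenCV 4.12 (cv2) and the standard library are available. Lean on these libraries where they do the work, as an engineer would, in place of code of your own. Each camera call takes 0.05 s, during which the arm holds its last target. There are 200 camera calls.

## Task

Calibrate the tilt sensor: first push it along the flat reference plate until two neighbouring edges of its carrier plate lie fully against both stops. Then carry it by its housing to the tilt stage and hold it flush on the sloping face, over the engraved rectangle and square to it, pressing lightly (about 5 to 15 N); finish while still gripping and pressing it there. Do not change the stage's slope or disturb the other things on the desk.

Things in the scene. Friction and masses are not known exactly. Their poses are not given: they have to be found in the camera images.
- tilt_sensor: Loose tilt sensor, about 0.16 kg: bright carrier plate 70 (x) x 56 (y) x 6 mm with a grey block housing 46 (x) x 26 (y) x 30 mm centred on it, 36 mm high in all; a round 12 mm connector sticks 10 mm out of the housing's +x end. Origin at the centre of the flat underside, z up. Starts flat on the reference plate, 8 to 18 mm short of each stop, turned up to 0.15 rad. Grip the housing across y.
- reference_plate: Fixed dark steel plate 104 (x) x 94 (y) mm on a grey cast foot, its flat upper surface 55 mm above the desk; origin at the centre of its underside on the desk. Two bright straight stops, 9 mm wide, stand 6 mm above its surface: along its +x edge (away from the robot) and its +y edge; their inner faces are at x = +43 and y = +38 mm.
- stop_corner (a point): Inner corner where the faces of the two stops meet, on the reference plate's upper surface (55 mm above the desk), axes as the plate's; the sensor lies toward -x and -y. When the sensor is home against both stops its origin is at x = -35, y = -28, z = 0 mm in this frame.
- face_centre (a point): Centre of the tilt stage's flat rigid sloping metal face and of the engraved rectangle on it (72 x 58 mm outline, no depth). Face 112 mm (x, up the slope, away from the robot) x 98 mm (y, level); z is its outward normal. It rises 0.30 to 0.60 rad from level, as this frame's orientation shows. Its hinge is locked and holds under a light press.
- tilt_stage: The stage's fixed grey cast foot, 132 (x) x 122 (y) x 54 mm, origin at the centre of its underside on the desk; the face's hinge axis runs along y at x = -56, z = 67 mm. Low hinge blocks and 98 mm high locking brackets with black knobs stand at its sides, outside the face (at y = +-55 mm, x = -56 and +42 mm).
- capacitor: Bystander: upright round capacitor 35 mm in diameter, 56 mm high, origin under its centre; leave it alone.
- meter: Bystander: hand multimeter lying flat, 152 x 78 x 48 mm, origin under its centre; leave it alone.
- paste_tin: Bystander: small round white tin, 54 mm in diameter, 26 mm high, origin under its centre; leave it alone.

How it is judged (in metres and radians):
On the way:
1. the sensor lies flat on the reference plate, home against both stops (x of tilt_sensor in the frame of stop_corner above -0.0375 m and y of tilt_sensor in the frame of stop_corner above -0.0305 m and z of tilt_sensor in the frame of stop_corner below 0.003 m and angle between the x axis of tilt_sensor and the x axis of stop_corner, either way round below 0.05 rad), for 0.2 s.
At the end, for the whole second after the job is handed in: The sensor's underside lies flush on the sloping face (within 3 mm and 0.04 rad), its centre within 12 mm each way of the engraved rectangle's centre and square to it within 0.12 rad (either way round), pressed on with 3 to 25 N, at rest and still gripped by the fingers (z of tilt_sensor in the frame of face_centre between -0.003 and 0.003 m and x of tilt_sensor in the frame of face_centre between -0.012 and 0.012 m and y of tilt_sensor in the frame of face_centre between -0.012 and 0.012 m and angle between the z axis of tilt_sensor and the z axis of face_centre, either way round below 0.04 rad and angle between the x axis of tilt_sensor and the x axis of face_centre, either way round below 0.12 rad and contact force between tilt_sensor and tilt_stage between 3 and 25 N and contact force between the fingers and tilt_sensor above 5 N and linear speed of tilt_sensor below 0.01 m/s); the arm keeps its last pose, push and grip.
It fails at once if the slope of the stage is changed (distance of face_centre from where it was at the start of the episode above 0.003 m).
It fails at once if the sensor is rammed onto the stage (over 60 N) (contact force between tilt_sensor and tilt_stage above 60 N).
It fails at once if a bystander is moved by more than 20 mm (distance of any of capacitor, meter, paste_tin from where it was at the start of the episode above 0.02 m).
It also fails if it takes over 45 s, if anything falls off the work surface, if the arm or the gripper's body presses on something with over 40 N, if the wrist force passes 120 N, or if a joint passes its speed limit or range.

## Working session

There is one attempt and no reset: what is moved stays moved. The work goes in short steps, Python scripts to look and compute and a tool call to move; the robot and the scene stay as the last step left them, time stands still between calls to the robot, and variables do not carry over. Pictures are saved under pics/ and viewed, at most 10 in all, crops included, and the job is handed in when it is done.

Besides the shell and the picture viewer there is one more tool, called after ">>>" as a command line: name --argument value ..., lists and objects as JSON in quotes. step_arm: Moves the arm, as the interface text tells. Its arguments: {"type":"object","properties":{"motion":{"type":"array","items":{"type":"number","minimum":-1,"maximum":1}}},"required":["motion"]}

```bash
mkdir -p pics; python3 - <<'E'
from bench import manip, viewer
import cv2
for n in("top","side"):
    cv2.imwrite(f"pics/{n}0.png",viewer.read_camera(n)); print(viewer.calibration(n))
s=manip.get_state();print(s)
E
```

```text
{'fx': 381.16502472570556, 'fy': 381.16502472570556, 'cx': 256.0946547795292, 'cy': 192.93320354374106, 'eye': array([472.76397839, 281.4196663 , 925.59052693]), 'orientation': array([-2.20820676,  2.20792832, -0.07828313])}
{'fx': 480.7716113261881, 'fy': 480.7716113261881, 'cx': 250.22487960137934, 'cy': 195.16074638124562, 'eye': array([ 485.89681438, -655.17889131,  563.24694717]), 'orientation': array([-2.06804719,  0.02851404, -0.00852324])}
{'t': 0.1, 'joints': array([-1.39325479e+00,  1.81421144e-01,  1.60790607e+00, -7.73859014e-07,
        1.35377940e+00, -2.06279592e-01]), 'joint_velocities': array([ 0.00070817, -0.00083537, -0.00137771,  0.00064069, -0.00067947,
       -0.00221766]), 'joint_efforts': array([-2.95635646e-04, -4.45880342e+01, -3.52234447e+01, -3.62508990e-04,
        4.17286850e-03,  9.94440050e-07]), 'ee_pos': array([ 215.25745685, -532.6645259 ,  230.50081315]), 'orientation': array([-3.08243202e+00, -5.98922346e-01, -3.29675007e-05]), 'force': array([0.1226326 , 0.52762067, 0.09230708]), 'wrist_torque': array([ 0.05460129,  0.04106429, -0.03826136]), 'grip_force': 0.0, 'finger_gap': 85.07660671948753}
```

View pics/top0.png

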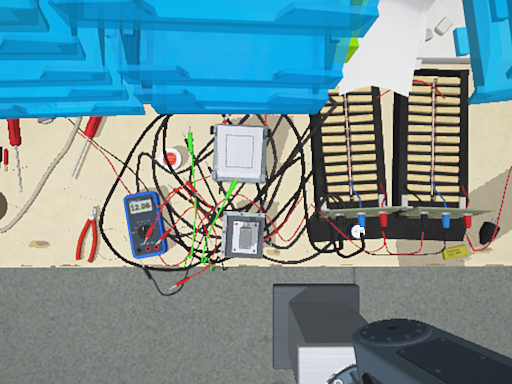

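View pics/side0.png

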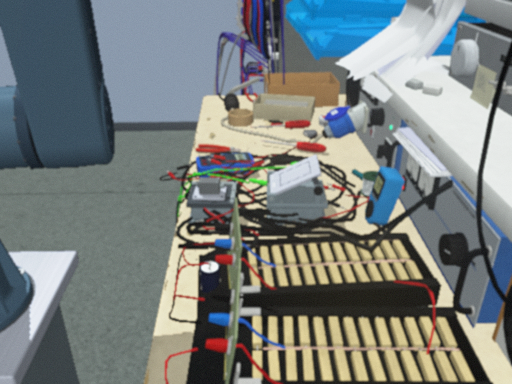

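Top view: the reference plate with the sensor is near (243,235), tilt stage (240,153), meter (146,225), tin (173,157) and capacitor (358,232). The side view shows the plate at (212,192) and the stage at (297,188). Next I'll enlarge both.

```bash
python3 - <<'E'
import cv2
t=cv2.imread("pics/top0.png")[110:270,190:300]; s=cv2.imread("pics/side0.png")[145:235,175:340]
cv2.imwrite("pics/t1.png",cv2.resize(t[90:160,20:90],None,fx=8,fy=8,interpolation=cv2.INTER_CUBIC)) # origin col210,row200
cv2.imwrite("pics/t2.png",cv2.resize(t[0:80,10:90],None,fx=7,fy=7,interpolation=cv2.INTER_CUBIC)) # origin 200,110
cv2.imwrite("pics/s1.png",cv2.resize(s,None,fx=4.8,fy=4.8,interpolation=cv2.INTER_CUBIC)) # origin 175,145
E
```

```text
(no output)
```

View pics/t1.png

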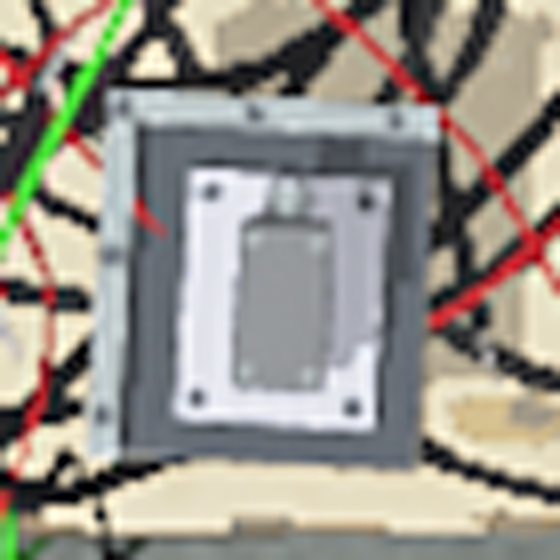

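View pics/t2.png

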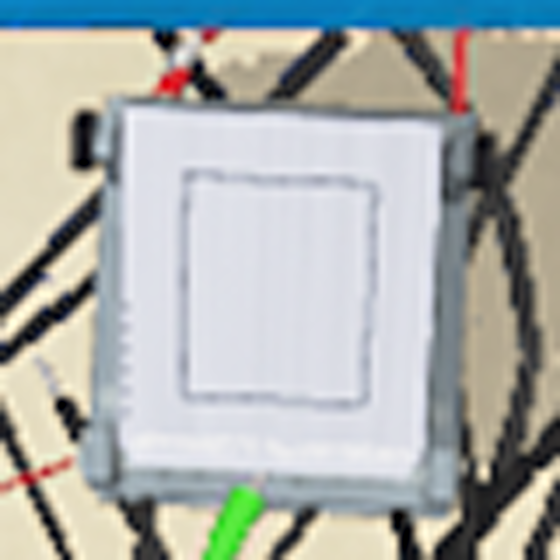

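View pics/s1.png

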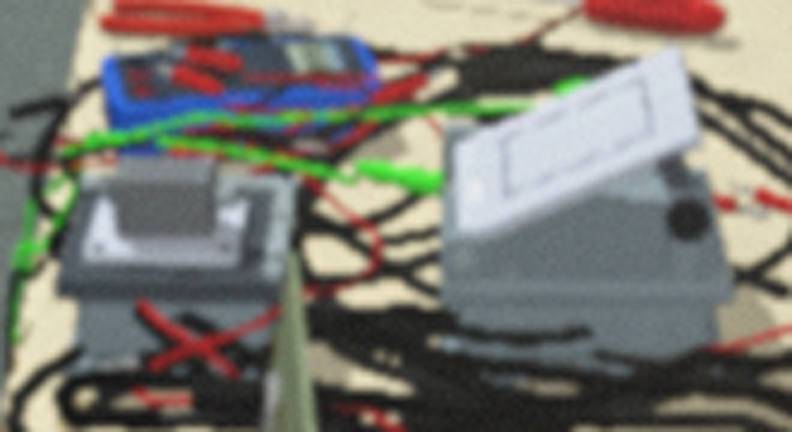

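Top crop: the sensor plate corners, stops (an L at left and top) and engraved rectangle are clear. The side crop shows the engraved rectangle at about (497,142), (640,83), (652,135), (510,197). I'll fit poses to these.

```bash
cat > h.py <<'E'
import numpy as np
from scipy.optimize import least_squares
from scipy.spatial.transform import Rotation as R
from bench import manip, viewer
C={n:viewer.calibration(n) for n in("top","side")}
def proj(n,P):
    c=C[n]; q=(np.atleast_2d(P)-c["eye"])@R.from_rotvec(c["orientation"]).as_matrix()
    return np.c_[c["fx"]*q[:,0]/q[:,2]+c["cx"],c["fy"]*q[:,1]/q[:,2]+c["cy"]]
def crop(p,s,o): return (np.array(p,float)+.5)/s-.5+np.array(o)
def rect(a,b): return np.array([[a,b,0],[a,-b,0],[-a,-b,0],[-a,b,0]],float)  # TL TR BR BL in top view
def flat(z,loc,pix):
    f=lambda v:(proj("top",loc@R.from_euler('z',v[2]).as_matrix().T+[v[0]*100,v[1]*100,z])-pix).ravel()
    r=least_squares(f,[4,3,0]); return r.x*[100,100,1],np.abs(r.fun).max()
E
python3 - <<'E'
from h import *
s=crop([(191,170),(392,180),(376,428),(173,415)],8,(210,200))
print("sensor",flat(61,rect(35,28),s))
p=crop([(108,90),(440,108),(90,455)],8,(210,200))
print("plate",flat(61,np.array([[52,47,0],[52,-47,0],[-52,47,0]]),p))
t=crop([(183,172),(380,183),(368,405),(183,400)],7,(200,110))
d=crop([(640,83),(652,135),(510,197),(497,142)],4.8,(175,145))
L=rect(36,29)
def f(v,full=False):
    P=L@R.from_euler('ZY',[v[3],-v[4]]).as_matrix().T+v[:3]*100
    return np.r_[proj("top",P)-t,proj("side",P)-d].ravel()
r=least_squares(f,[5,3,.9,0,.4]);v=r.x;print("face",v*[100,100,100,1,1]);print(r.fun.round(1))
c,sn=np.cos(v[4]),np.sin(v[4]); print("hinge line z at -56:",v[2]*100-56*sn)
Fo=R.from_euler('ZY',[v[3],-v[4]])
print("face outer corners top",proj("top",rect(56,49)@Fo.as_matrix().T+v[:3]*100), "pix",crop([(123,105),(445,118),(436,478),(115,465)],7,(200,110)))
E
```

```text
sensor (array([ 4.15224957e+02,  2.86936372e+02, -6.43186355e-02]), np.float64(0.33006510261230915))
plate (array([ 4.19870858e+02,  2.91992328e+02, -5.32064863e-02]), np.float64(0.42536245265756634))
face [ 6.03512689e+02  2.99085873e+02  9.76521947e+01 -2.81719394e-02
  4.42298887e-01]
[ 0.4  0.6 -0.7 -0.1 -0.  -0.   0.3 -0.1  0.2 -0.3  0.4  0.1 -0.7  0.1
  0.7 -0.1]
hinge line z at -56: 73.68317222831494
face outer corners top [[216.77251819 125.23853746]
 [262.83390419 126.73811915]
 [260.75780051 176.13520583]
 [217.00972772 174.83245842]] pix [[217.14285714 124.57142857]
 [263.14285714 126.42857143]
 [261.85714286 177.85714286]
 [216.         176.        ]]
```

>>> step_arm --motion '[0.15, 0.5, 0.1, 0, 0, -0.03, 1, 0.3, 1, 0.1, 0, 0, -0.06, 1, 0.3, 1, 0.1, 0, 0, -0.06, 1]'

```text
t: 0.48
ee_pos: [260.8, -380.4, 245.8]
orientation: [-3.106, -0.461, -0.0]
force: [0.4, -0.2, -0.0]
finger_gap: 85.0
grip_force: 0.0
```

>>> step_arm --motion '[0.3, 1, 0, 0, 0, -0.06, 1, 0.3, 1, 0, 0, 0, -0.06, 1, 0.3, 1, 0, 0, 0, -0.06, 1]'

```text
t: 0.85
ee_pos: [305.5, -230.4, 245.9]
orientation: [-3.124, -0.322, -0.0]
force: [0.8, -1.6, 0.3]
finger_gap: 85.4
grip_force: 0.0
```

>>> step_arm --motion '[0.3, 1, 0, 0, 0, -0.06, 1, 0.3, 1, 0, 0, 0, -0.06, 1, 0.3, 1, 0, 0, 0, -0.06, 1]'

```text
t: 1.23
ee_pos: [350.3, -80.5, 246.1]
orientation: [-3.136, -0.182, -0.0]
force: [0.5, 0.2, 0.5]
finger_gap: 85.8
grip_force: 0.0
```

>>> step_arm --motion '[0.3, 1, 0, 0, 0, -0.06, 1, 0.3, 1, 0, 0, 0, -0.06, 1, 0.3, 1, 0, 0, 0, -0.06, 1]'

```text
t: 1.6
ee_pos: [395.2, 69.6, 246.1]
orientation: [-3.141, -0.042, 0.0]
force: [-0.2, -0.8, 0.3]
finger_gap: 85.5
grip_force: 0.0
```

>>> step_arm --motion '[0.1, 1, 0, 0, 0, -0.06, 1, 0.1, 1, 0, 0, 0, -0.06, 1, 0.1, 1, 0, 0, 0, -0.06, 1]'

```text
t: 1.98
ee_pos: [409.6, 219.7, 245.9]
orientation: [-3.14, 0.099, 0.001]
force: [-0.2, -0.5, 0.2]
finger_gap: 85.3
grip_force: 0.0
```

>>> step_arm --motion '[0.037, 0.449, 0, 0, 0, 0, 1, 0.037, 0.449, 0, 0, 0, 0, 1, 0.037, 0.449, -0.8, 0, 0, 0, 1, 0.037, 0.449, -0.8, 0, 0, 0, 1, 0.037, 0.449, -0.8, 0, 0, 0, 1]'

```text
t: 2.6
ee_pos: [411.9, 282.0, 122.0]
orientation: [3.135, -0.105, -0.016]
force: [-0.9, 0.1, 0.2]
finger_gap: 85.3
grip_force: 0.0
```

>>> step_arm --motion '[0, 0, -0.25, 0, 0, 0, 1, 0, 0, -0.4, 0, 0, 0, 1, 0, 0, -0.4, 0, 0, 0, 1]'

```text
t: 2.98
ee_pos: [416.3, 283.9, 67.3]
orientation: [3.14, -0.105, -0.001]
force: [-0.2, 0.6, 0.5]
finger_gap: 85.1
grip_force: 0.0
```

```bash
python3 - <<'E'
from h import *
import cv2
a=viewer.read_camera("top")[190:270,200:290];b=viewer.read_camera("side")[130:220,170:260]
cv2.imwrite("pics/g1.png",np.hstack([cv2.resize(a,(396,352)),cv2.resize(b,(352,352))]));print(manip.get_state()["ee_pos"],manip.get_state()["joints"])
E
```

```text
[417.59695596 284.5463731   68.6836355 ] [ 3.62873835e-01  2.41683624e-01  1.90340787e+00 -5.36457029e-05
  9.93319809e-01  2.00022310e+00]
```

View pics/g1.png

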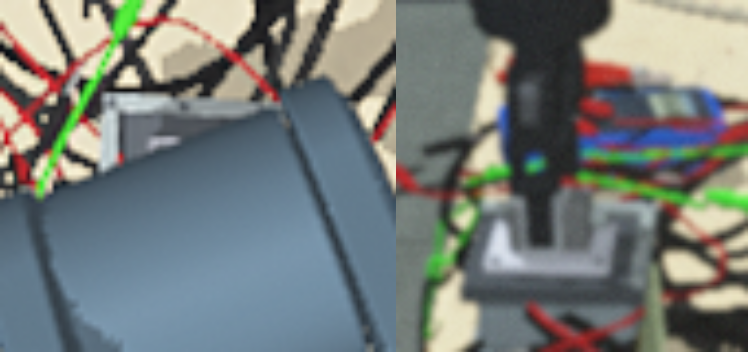

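Side view: the open fingers straddle the housing, with the fingertip just above the carrier plate. Closing now.

>>> step_arm --motion '[-0.01, 0.015, -0.015, 0, 0, 0, 0, -0.01, 0.015, -0.015, 0, 0, 0, -1, -0.01, 0.015, -0.015, 0, 0, 0, -1, -0.01, 0.015, -0.015, 0, 0, 0, -1, -0.01, 0.015, -0.015, 0, 0, 0, -1, -0.01, 0.015, -0.015, 0, 0, 0, -1, -0.01, 0.015, -0.015, 0, 0, 0, -1, -0.01, 0.015, -0.015, 0, 0, 0, -1]'

```text
t: 4.08
ee_pos: [414.9, 286.7, 64.6]
orientation: [-3.139, 0.104, -0.001]
force: [-0.8, 0.5, 7.3]
finger_gap: 25.0
grip_force: 61.0
```

>>> step_arm --motion '[0.018, 0.019, 0.003, 0, 0, 0.009, -1, 0.035, 0.038, 0.003, 0, 0, 0.009, -1, 0.053, 0.057, 0.003, 0, 0, 0.009, -1, 0.071, 0.076, 0.003, 0, 0, 0.009, -1, 0.071, 0.076, 0.003, 0, 0, 0.009, -1]'

```text
t: 4.7
ee_pos: [425.2, 297.8, 64.7]
orientation: [3.14, -0.083, 0.0]
force: [-1.1, -0.9, 5.0]
finger_gap: 25.0
grip_force: 61.2
```

>>> step_arm --motion '[0.007, 0, 0, 0, 0, 0, -1, 0.007, 0, 0, 0, 0, 0, -1]'

```text
t: 4.95
ee_pos: [425.5, 297.8, 64.6]
orientation: [3.14, -0.083, -0.002]
force: [-3.9, -1.1, 6.8]
finger_gap: 25.2
grip_force: 61.2
```

>>> step_arm --motion '[0.01, 0, 0, 0, 0, 0, -1, 0.01, 0, 0, 0, 0, 0, -1, 0.01, 0, 0, 0, 0, 0, -1]'

```text
t: 5.32
ee_pos: [427.0, 298.0, 64.7]
orientation: [-3.14, 0.083, 0.002]
force: [-3.5, -1.1, 7.7]
finger_gap: 25.1
grip_force: 61.2
```

>>> step_arm --motion '[0.007, 0, 0, 0, 0, 0, -1, 0.007, 0, 0, 0, 0, 0, -1]'

```text
t: 5.58
ee_pos: [427.9, 298.0, 64.7]
orientation: [-3.14, 0.083, 0.002]
force: [-4.6, -1.1, 7.4]
finger_gap: 24.8
grip_force: 61.3
```

>>> step_arm --motion '[0.01, 0, 0, 0, 0, 0, -1, 0.01, 0, 0, 0, 0, 0, -1, 0.01, 0, 0, 0, 0, 0, -1]'

```text
t: 5.95
ee_pos: [428.0, 298.0, 64.7]
orientation: [3.14, -0.083, -0.007]
force: [-10.1, -0.1, 14.2]
finger_gap: 25.2
grip_force: 62.2
```

>>> step_arm --motion '[0.007, 0, 0, 0, 0, 0, -1, 0.007, 0, 0, 0, 0, 0, -1]'

```text
t: 6.2
ee_pos: [428.0, 298.0, 64.7]
orientation: [3.14, -0.082, -0.01]
force: [-14.5, -0.4, 18.1]
finger_gap: 24.9
grip_force: 62.8
```

>>> step_arm --motion '[-0.006, 0.014, 0, 0, 0, 0, -1, -0.006, 0.014, 0, 0, 0, 0, -1, -0.006, 0.014, 0, 0, 0, 0, -1]'

```text
t: 6.58
ee_pos: [428.0, 298.6, 64.7]
orientation: [3.137, -0.083, -0.008]
force: [-11.3, -8.0, 16.3]
finger_gap: 25.1
grip_force: 62.6
```

>>> step_arm --motion '[0, 0.01, 0, 0, 0, 0, -1, 0, 0.01, 0, 0, 0, 0, -1]'

```text
t: 6.82
ee_pos: [428.1, 299.5, 64.7]
orientation: [3.136, -0.083, -0.008]
force: [-11.7, -11.7, 18.3]
finger_gap: 25.2
grip_force: 62.9
```

>>> step_arm --motion '[0, 0.007, 0, 0, 0, 0, -1, 0, 0.007, 0, 0, 0, 0, -1]'

```text
t: 7.08
ee_pos: [428.1, 300.4, 64.7]
orientation: [3.136, -0.083, -0.008]
force: [-11.2, -12.3, 18.6]
finger_gap: 25.0
grip_force: 62.9
```

>>> step_arm --motion '[0, 0.007, 0.003, 0, 0, 0, -1, 0, 0.007, 0.003, 0, 0, 0, -1]'

```text
t: 7.32
ee_pos: [428.2, 301.8, 64.7]
orientation: [3.137, -0.083, -0.007]
force: [-8.9, -8.7, 13.0]
finger_gap: 24.8
grip_force: 62.1
```

>>> step_arm --motion '[0, 0.007, 0, 0, 0, 0, -1, 0, 0.007, 0, 0, 0, 0, -1]'

```text
t: 7.58
ee_pos: [428.2, 302.8, 64.7]
orientation: [3.137, -0.083, -0.007]
force: [-8.2, -9.6, 13.1]
finger_gap: 25.4
grip_force: 62.2
```

>>> step_arm --motion '[0, 0.007, 0, 0, 0, 0, -1, 0, 0.007, 0, 0, 0, 0, -1]'

```text
t: 7.82
ee_pos: [428.3, 303.5, 64.7]
orientation: [3.136, -0.083, -0.007]
force: [-8.9, -11.6, 13.3]
finger_gap: 24.8
grip_force: 62.3
```

>>> step_arm --motion '[0, 0.007, 0, 0, 0, 0, -1, 0, 0.007, 0, 0, 0, 0, -1]'

```text
t: 8.07
ee_pos: [428.3, 303.5, 64.8]
orientation: [3.134, -0.083, -0.008]
force: [-8.7, -17.5, 16.2]
finger_gap: 25.0
grip_force: 62.6
```

>>> step_arm --motion '[0, 0.007, 0, 0, 0, 0, -1, 0, 0.007, 0, 0, 0, 0, -1]'

```text
t: 8.32
ee_pos: [428.3, 303.6, 64.8]
orientation: [3.132, -0.082, -0.009]
force: [-8.9, -20.4, 18.7]
finger_gap: 25.1
grip_force: 62.9
```

```bash
python3 - <<'E'
from h import *
import cv2
a=viewer.read_camera("top")[200:270,200:270];b=viewer.read_camera("side")[170:220,175:245]
cv2.imwrite("pics/g2.png",np.hstack([cv2.resize(a,(350,350)),cv2.resize(b,(450,350))]));s=manip.get_state();print(s["ee_pos"],s["joints"],s["force"],s["t"])
E
```

```text
[428.26321498 303.5828809   64.80124822] [ 0.39364023  0.29431543  1.84505848 -0.00628142  1.01063903  2.02040317] [ -9.1640172  -20.67015115  18.95511434] 8.425
```

View pics/g2.png

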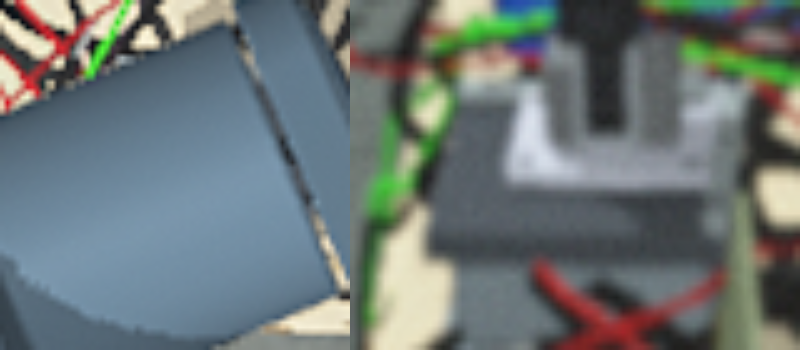

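The sensor's +x edge sits against the far stop, and the y contact force plateaus, so it is home on both. Lifting it now.

>>> step_arm --motion '[-0.006, -0.01, 0.05, 0, 0, 0, -1, -0.02, -0.02, 0.3, 0, 0, 0, -1, -0.02, -0.02, 0.6, 0, 0, 0, -1, -0.02, -0.02, 0.8, 0, 0, 0, -1, -0.02, -0.02, 0.8, 0, 0, 0, -1]'

```text
t: 9.05
ee_pos: [428.6, 305.4, 186.8]
orientation: [-3.138, 0.083, -0.007]
force: [-0.3, 0.7, -1.5]
finger_gap: 24.9
grip_force: 60.5
```

>>> step_arm --motion '[0.3, 0, 0.05, -0.003, -0.07, 0.004, -1, 0.6, 0, 0.05, -0.006, -0.15, 0.008, -1, 0.9, 0, 0.05, -0.01, -0.25, 0.014, -1, 0.97, 0, 0.05, -0.012, -0.295, 0.017, -1, 0.97, 0, 0.05, -0.012, -0.295, 0.017, -1, 0.97, 0, 0.05, -0.012, -0.295, 0.017, -1]'

```text
t: 9.8
ee_pos: [571.8, 304.5, 190.9]
orientation: [3.059, -0.041, 0.683]
force: [0.9, 0.4, -2.2]
finger_gap: 24.4
grip_force: 60.4
```

```bash
python3 - <<'E'
from h import *
import cv2
a=viewer.read_camera("top")[100:200,200:300];b=viewer.read_camera("side")[100:230,200:350]
cv2.imwrite("pics/g3.png",np.hstack([cv2.resize(a,(350,350)),cv2.resize(b,(404,350))]));s=manip.get_state();print(s["ee_pos"],s["joints"],s["force"],s["t"])
M=R.from_rotvec(s["orientation"]);T=R.from_euler('ZY',[-.028,-.442])*R.from_euler('x',np.pi)
print((T*M.inv()).as_rotvec(), (M*R.from_euler('x',np.pi)).as_euler('ZYX'))
E
```

```text
[572.57876143 304.7012212  192.0766882 ] [ 0.39317123  0.16541704  1.77420599 -0.24370568  0.80961545  2.12433055] [ 0.51764106  0.52340969 -1.35959442] 9.9
[ 0.00043966 -0.00038135 -0.0010361 ] [-0.02675108 -0.44163083 -0.00049773]
```

View pics/g3.png

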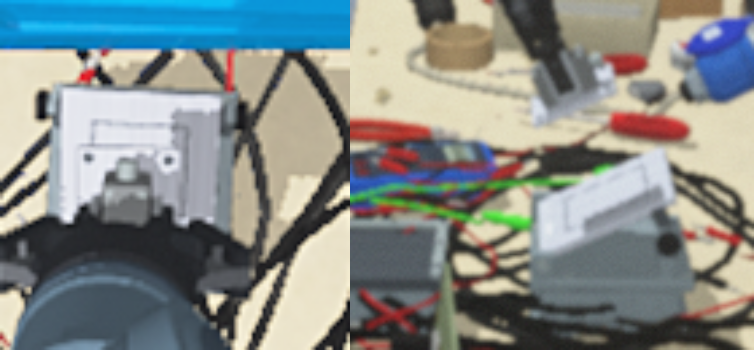

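Top view: the held sensor is square to the stage and lies nearly over the engraved rectangle. Side view: it is parallel to the face and clear of it. I'll approach to about 12 mm.

>>> step_arm --motion '[0.05, -0.008, -0.17, 0, 0, 0, -1, 0.1, -0.016, -0.34, 0, 0, 0, -1, 0.144, -0.023, -0.498, 0, 0, 0, -1, 0.144, -0.023, -0.498, 0, 0, 0, -1, 0.144, -0.023, -0.498, 0, 0, 0, -1]'

```text
t: 10.52
ee_pos: [594.8, 301.5, 118.8]
orientation: [3.059, -0.041, 0.69]
force: [-0.1, -0.5, -1.3]
finger_gap: 25.0
grip_force: 60.4
```

>>> step_arm --motion '[0.011, 0, -0.024, 0, 0, 0, -1, 0.023, 0, -0.048, 0, 0, 0, -1, 0.023, 0, -0.048, 0, 0, 0, -1, 0.023, 0, -0.048, 0, 0, 0, -1]'

```text
t: 11.02
ee_pos: [597.8, 301.3, 110.6]
orientation: [3.059, -0.041, 0.689]
force: [0.4, -0.5, -2.2]
finger_gap: 25.0
grip_force: 60.4
```

>>> step_arm --motion '[0.004, 0, -0.009, 0, 0, 0, -1, 0.004, 0, -0.009, 0, 0, 0, -1, 0.004, 0, -0.009, 0, 0, 0, -1]'

```text
t: 11.4
ee_pos: [598.4, 301.3, 109.2]
orientation: [3.059, -0.041, 0.688]
force: [0.0, 0.2, -2.8]
finger_gap: 25.1
grip_force: 60.4
```

>>> step_arm --motion '[0.004, 0, -0.009, 0, 0, 0, -1, 0.004, 0, -0.009, 0, 0, 0, -1, 0.004, 0, -0.009, 0, 0, 0, -1]'

```text
t: 11.78
ee_pos: [599.0, 301.3, 107.8]
orientation: [3.058, -0.041, 0.688]
force: [0.2, -0.2, -2.2]
finger_gap: 25.0
grip_force: 60.4
```

>>> step_arm --motion '[0.003, 0, -0.006, 0, 0, 0, -1, 0.003, 0, -0.006, 0, 0, 0, -1, 0.003, 0, -0.006, 0, 0, 0, -1]'

```text
t: 12.15
ee_pos: [599.4, 301.4, 107.3]
orientation: [3.058, -0.041, 0.689]
force: [-4.7, -1.0, 3.8]
finger_gap: 25.0
grip_force: 61.2
```

```bash
cat > tq.py <<'E'
from h import *
s=manip.get_state();M=R.from_rotvec(s["orientation"])
print("tool force",M.inv().apply(s["force"]).round(2),"torque",M.inv().apply(s["wrist_torque"]).round(3),s["ee_pos"].round(2),(M*R.from_euler('x',np.pi)).as_euler('ZYX').round(4))
E
python3 tq.py
```

```text
tool force [-2.57  1.17 -5.41] torque [-0.314 -0.494  0.092] [599.37 301.36 107.25] [-0.0266 -0.443  -0.0005]
```

>>> step_arm --motion '[0.001, 0, -0.003, 0, 0, 0, -1, 0.001, 0, -0.003, 0, 0, 0, -1]'

```text
t: 12.4
ee_pos: [599.4, 301.4, 107.1]
orientation: [3.058, -0.041, 0.689]
force: [-8.4, -1.1, 7.2]
finger_gap: 24.9
grip_force: 62.1
```

```bash
python3 tq.py
```

```text
tool force [ -4.45   1.31 -10.06] torque [-0.527 -0.635  0.168] [599.42 301.38 107.14] [-0.0266 -0.443  -0.0006]
```

>>> step_arm --motion '[0, 0, 0, -0.006, -0.01, -0.003, -1, 0, 0, 0, -0.006, -0.01, -0.003, -1, 0, 0, 0, -0.006, -0.01, -0.003, -1]'

```text
t: 12.78
ee_pos: [599.7, 301.5, 106.7]
orientation: [3.044, -0.044, 0.71]
force: [-3.6, 0.8, 3.4]
finger_gap: 25.1
grip_force: 61.2
```

```bash
python3 tq.py
```

```text
tool force [-1.69 -0.66 -4.66] torque [ 0.038 -0.326  0.008] [599.73 301.46 106.71] [-0.0269 -0.4583 -0.0096]
```

>>> step_arm --motion '[0.001, 0, -0.003, 0, 0, 0, -1, 0.001, 0, -0.003, 0, 0, 0, -1, 0.001, 0, -0.003, 0, 0, 0, -1]'

```text
t: 13.15
ee_pos: [599.8, 301.5, 106.6]
orientation: [3.044, -0.045, 0.71]
force: [-8.1, -0.5, 6.4]
finger_gap: 25.0
grip_force: 62.2
```

```bash
python3 tq.py; python3 - <<'E'
from h import *
import cv2
a=viewer.read_camera("top")[100:200,200:300];b=viewer.read_camera("side")[140:210,255:335]
cv2.imwrite("pics/g4.png",np.hstack([cv2.resize(a,(350,350)),cv2.resize(b,(400,350),interpolation=cv2.INTER_CUBIC)]))
E
```

```text
tool force [-4.41  0.76 -9.3 ] torque [-0.131 -0.468  0.018] [599.76 301.48 106.64] [-0.027  -0.4583 -0.0097]
```

View pics/g4.png

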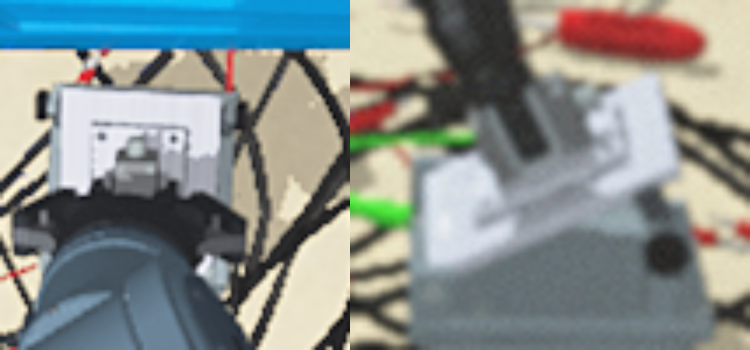

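The sensor sits inside the engraved rectangle and square to it. I'll test the pitch for flushness.

>>> step_arm --motion '[0, 0, 0, 0, -0.01, 0, -1, 0, 0, 0, 0, -0.01, 0, -1, 0, 0, 0, 0, -0.01, 0, -1]'

```text
t: 13.62
ee_pos: [599.9, 301.5, 106.5]
orientation: [3.039, -0.045, 0.733]
force: [-5.2, 0.5, 6.2]
finger_gap: 25.3
grip_force: 61.5
```

```bash
python3 tq.py
```

```text
tool force [-1.84 -0.32 -7.87] torque [-0.005 -0.629 -0.044] [599.93 301.46 106.45] [-0.0273 -0.4734 -0.0091]
```

>>> step_arm --motion '[0, 0, 0, 0, 0.005, 0, -1, 0, 0, 0, 0, 0.005, 0, -1, 0, 0, 0, 0, 0.005, 0, -1, 0, 0, 0, 0, 0.005, 0, -1]'

```text
t: 14.12
ee_pos: [599.9, 301.5, 106.5]
orientation: [3.041, -0.045, 0.721]
force: [-7.0, 0.6, 6.2]
finger_gap: 24.9
grip_force: 61.9
```

```bash
python3 tq.py
```

```text
tool force [-3.45 -0.34 -8.7 ] torque [-0.073 -0.423 -0.011] [599.89 301.46 106.48] [-0.0271 -0.4659 -0.0094]
```

```bash
python3 -c "
from bench import manip
print(manip.sign_off())"
```

```text
the job is handed in; nothing more can be done
None
```

I handed the job in at about 14 s: the sensor was pushed home against both stops, then held flush inside the engraved rectangle on the slope, still gripped and pressing at roughly 10 N, but no verdict came back.

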